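Shut and lock the cover of a bench air filter unit

ROBOT

A 6-joint arm with a two-finger parallel gripper is mounted at the origin on a cart in front of the work surface, level with it; the furniture and walls round the work are solid. World frame = base frame: x ahead of the robot, y to its left, z up, the work surface at z = 0. Lengths are in m, angles in degrees, forces in N, time in s.
With the tool pointing down it reaches from about 0.3 to 0.75 m from the base axis. Payload 8.5 kg.
Tool frame: the origin (TCP) lies at the very end of the fingers, on their centre line; the grasp point (between the pads) lies 19 mm behind it (env.hold_point_z is the distance from the TCP to the grasp point, in m); z points along the fingers, y is the line along which they close (so a half turn about z gives the same grasp; the last joint's range is limited). The gripper opens to 85 mm and grips with 20 to 120 N. Pads are 22 mm wide; open, the fingers measure 114 mm over their backs; the gripper's body (76 mm by 85 mm) begins 54 mm behind the grasp point. The pads swing forward as they close: fully open they stand 13 mm farther back than shut.
Start: joints at [-89.284, 21.807, 74.336, -0, 83.858, -12.336], TCP at [0.124, -0.536, 0.231] pointing down, gripper open.
Joint ranges: [-178.18, 178.18], [-50.72, 133.34], [12.68, 142.11], [-81.47, 261.47], [9.98, 163.14], [-165.26, 165.26]. Speed limits (degrees/s): [136.94, 136.94, 180, 180, 180, 180].

INTERFACE

Orientations are given as a 3x3 rotation matrix whose columns are the frame's x, y, z axes.
In Python, from rig import env, optics gives the robot as it stands.
- The arm moves only by the shell command python3 -m jog 'ROWS' [OPENING] [FORCE]. ROWS is JSON, a list of rows, each an object with "linear": the shift along the tool's x, y, z in units of 40 mm (1.0 is 40 mm), a list of three; "roll": the turn about the tool's z in units of 5 degrees (1.0 is 5 degrees). A call has 1 to 12 rows; each row shifts and turns the commanded pose from where the row before left it, along the tool's axes as they then stand; what a row does not reach is not made up. A row lasts 1/12 s, in which the tool goes at most 41.7 mm and 7.16 degrees, less where a joint would pass 70% of its speed; a pose out of reach is approached as far as the arm can. A call is refused whole if a number of a shift passes 1 or a number of a turn 1, either way. A call with a gripper value outside its range is refused whole. OPENING is the opening, from -1 (shut) to 1 (fully open), set as the call begins (- or left out, the last holds). The fingers move at their own pace and stop on an object; FORCE is the grip in N (left out, the last holds). Time passes only in rows, so rows that do not move let the fingers close. It gives the time, the measured TCP pose, the force, the opening and the grip force at its end, in the units of the state.
- env.observe(): the state, without advancing time (a new reading comes with each control period).
- optics.get_image(name): name is "side" or "top" or "wrist"; returns the picture (480x640x3 uint8, red, green, blue); there is no depth.
- optics.calibration(name): a dict with "fov_y" (degrees; the focal length in pixels is half the picture's height over the tangent of half this angle, whatever the lens; pixels are square), "cx", "cy" (the principal point, pixels), "D" ([k1, k2, p1, p2, k3] as OpenCV has them; the pictures are not rectified), "T" (4x4, takes a point from camera to world coordinates). Camera axes: x right, y down, z forward; pixel columns grow to the right and rows downward; lengths in m; the calibration is good to about 2 mm. A picture is of the moment at which its call begins: read the wrist's pose just before it. calibration takes no time and is no camera call; for the wrist camera it gives the pose at the moment of the call.
- env.close_job(): hands the job in; it is judged then, once.
The state is a dict: "time_s": time; "q": joint angles; "qvel": joint speeds; "joint_efforts": joint torques, N m; "position": TCP position; "tool_rot": TCP orientation; "ft_force": force on the tool from outside, world axes, zero at the start; "wrist_torque": the same for the moment, N m; "grip_width": finger opening in m; "gripper_force": force on a finger pad.
Only numpy, scipy, OpenCV 4.12 (cv2) and the standard library are available. Lean on these libraries where they do the work, as an engineer would, in place of code of your own. Each camera call takes 0.05 s, during which the arm holds its last target. There are 200 camera calls.

TASK

The filter has been changed, so close up the white filter unit: press its hinged cover down until the catch holds it shut, then push the sprung quarter-turn knob in, feel for the slot below by turning it clockwise, and with the knob pushed right in turn it a quarter turn clockwise to its stop so that it locks and stays in when you let go. Leave the timer, the lidded cup and the roll of tape beside it where they are.

Things in the scene. Friction and masses are not known exactly. Their poses are not given: they have to be found in the camera images.
- filter_unit: White sheet-metal case 170 x 200 x 75 mm (x, y, z), fixed to the bench. Origin: centre of its underside on the bench top; z up, x from the front (robot side, black rocker switch) to the rear. The cover's hinge axis runs along y at x = +86 mm, z = 76 mm.
- cover (a joint): Angle of the hinged cover, rad: 0 shut (level), grows as its front edge rises. Starts open at 0.62 to 0.88, sprung towards open: it rises again unless the catch holds it. Plate 172 x 204 x 5 mm, reaching 176 mm forward of the hinge; shut, its upper face is 81 mm above the bench. Clear places to press: 150 mm from the hinge, 70 mm to either side of the middle line.
- cover_edge (a point): Point on the cover's upper face, on its middle line, 160 mm from the hinge, 16 mm behind the front edge. x points to the hinge in the cover's plane, y along the hinge, z out of the upper face. Pressed here the cover takes about 4 N to swing, about 8 N at the catch, and then meets a firm stop.
- catch (a point): The sprung catch on the inside of the case's front wall, 69 mm above the bench, 11 mm behind the front face. It snaps over a tongue under the cover in the last 4 degrees of closing, and holds the cover against its spring.
- knob (a point): Top centre of the grey wing knob, on its axis (square to the cover), 121 mm from the hinge. x along the wing, z out of the cover. Wing: bar 62 mm long, 14 mm thick, 25 mm high, gripped across its thickness. 25 mm under this point is the upper face of a round skirt 64 mm across, on which fingertips can push. Cover shut, knob out: point 128 mm above the bench.
- stud_push (a joint): How far the knob is pushed in, m: 0 sprung out, 0.015 lowest; spring 4 N rising to 10 N. Cover shut, a cross pin on the stud, parallel to the wing, meets a hidden slotted plate at 0.003 and stops, unless the wing is within 0.15 to 0.2 rad of the slot. From 0.012 on the pin is below the plate and can turn. Locked and let go it rests near 0.009; turned too little, at 0.012 or out at 0.
- stud_turn (a joint): Turn of the knob, rad, growing clockwise seen from above; at 0 the wing lies along the unit's x. Starts at 0 to 0.3; turns freely when out. A wing half a turn further is the same. From the slot, with the knob pushed in, it turns about 1.6 rad clockwise to a firm stop; there the pin springs up 3 mm into a locking notch when the push is eased.
- keeper_mouth (a point): Centre of the mouth of the round aluminium boss under the stud, 48 mm across, 66 mm above the bench. The slotted plate is hidden inside. Its slot cannot be seen: it lies 0.35 to 1.1 rad clockwise of where the wing stands at the start, anywhere in that range, and must be felt for.
- timer: White desk timer, 66 x 66 x 19 mm, loose, flat on the bench to the right of the unit; origin at the centre of its underside. A bystander.
- lidded_cup: White lidded cup, 81 mm across, 100 mm high, loose, upright to the left front of the unit; origin at the centre of its underside. A bystander.
- tape_roll: Roll of brown tape, 98 mm across, 48 mm high, loose, flat on the bench to the left rear of the unit; origin at the centre of its underside. A bystander.

How it is judged:
By the outcome, as a careful person would: the job done as asked, in the order asked, and still so for the second after the job is handed in, with the robot touching nothing.
It also fails if it takes over 54 s, if anything falls off the work surface, if the arm or the gripper's body presses on something with over 40 N, if the wrist force passes 120 N, or if a joint passes its speed limit or range.

## Working session

There is one attempt and no reset: what is moved stays moved. The work goes in short steps, Python scripts to look and compute and a shell command to move; the robot and the scene stay as the last step left them, time stands still between calls to the robot, and variables do not carry over. Pictures are saved under pics/ and viewed, at most 10 in all, crops included, and the job is handed in when it is done.

```bash
ls; mkdir -p pics
python3 - <<'E'
from rig import env, optics
import cv2, numpy as np
s=env.observe(); print(s['time_s'],s['position'],np.round(s['tool_rot'],3).tolist(),s['ft_force'],s['grip_width'])
for n in ("side","top"):
    im=optics.get_image(n); cv2.imwrite(f'pics/{n}0.png',im[:,:,::-1])
    c=optics.calibration(n); print(n,c['fov_y'],c['cx'],c['cy'],c['D'],np.round(c['T'],3).tolist())
E
```

```text
pics
0.0 [ 0.12419648 -0.5354795   0.23069489] [[0.974, 0.226, -0.0], [0.226, -0.974, 0.001], [0.0, -0.001, -1.0]] [ 0.37039383  0.28368584 -0.27609649] 0.08559630548588258
side 50.658342887255955 320.9755244776942 243.1825459138632 [-0.0892578  0.         0.         0.         0.       ] [[-0.96, -0.157, 0.23, 0.363], [-0.279, 0.544, -0.792, 0.714], [-0.001, -0.825, -0.566, 0.585], [0.0, 0.0, 0.0, 1.0]]
top 52.88954288948793 325.954776933741 239.82962546709248 [-0.00155413  0.          0.          0.          0.        ] [[0.025, -0.985, 0.173, 0.402], [-1.0, -0.023, 0.013, 0.05], [-0.009, -0.173, -0.985, 0.984], [0.0, 0.0, 0.0, 1.0]]
```

View pics/side0.png

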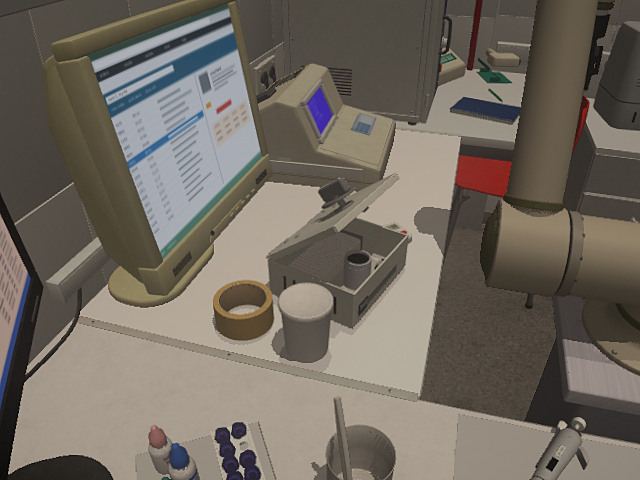

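View pics/top0.png

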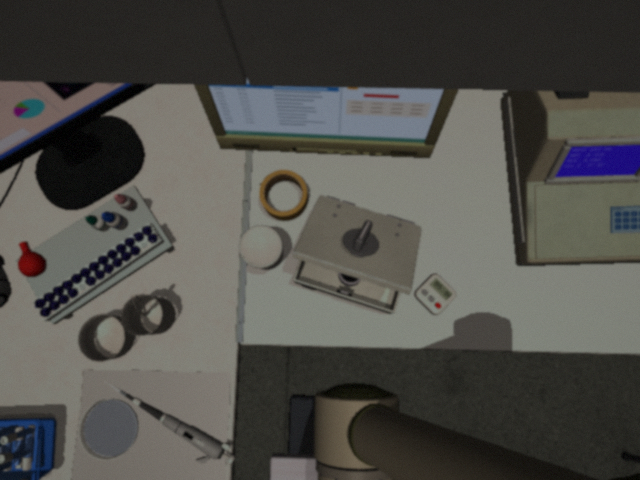

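The side view shows the unit (cover open) at about (340,250), with the cup at (305,320) and the tape at (243,310). In the top view the cover spans (322,197)–(420,225) at the hinge, the knob is at (361,237), and the timer is at (435,293). I'll enlarge both.

Run:
```python
import cv2,numpy as np
a=cv2.imread('pics/top0.png')[180:330,270:470]; b=cv2.imread('pics/side0.png')[165:335,255:425]
a=cv2.resize(a,(800,600),interpolation=cv2.INTER_CUBIC); b=cv2.resize(b,None,fx=3.5,fy=3.5,interpolation=cv2.INTER_CUBIC)
cv2.imwrite('pics/t1.png',cv2.convertScaleAbs(a,alpha=1.4)); cv2.imwrite('pics/s1.png',b)
```

```text
(no output)
```

View pics/t1.png

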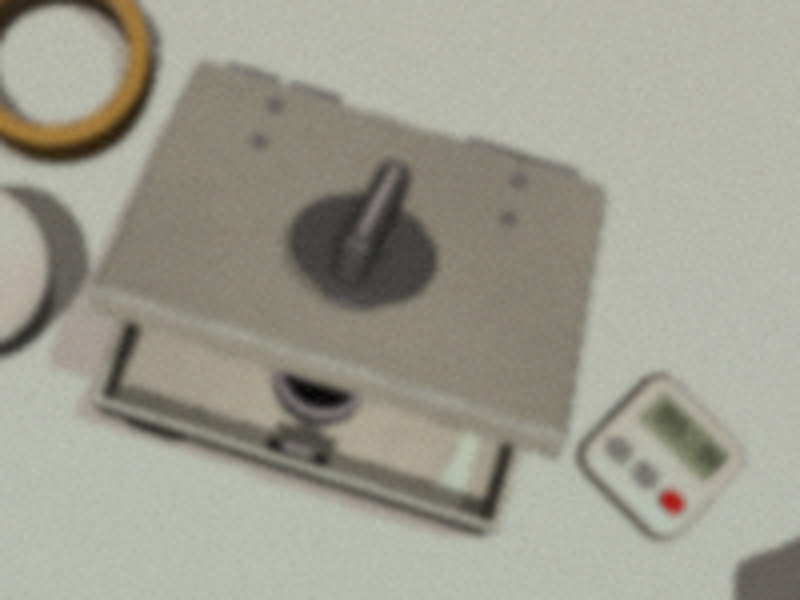

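View pics/s1.png

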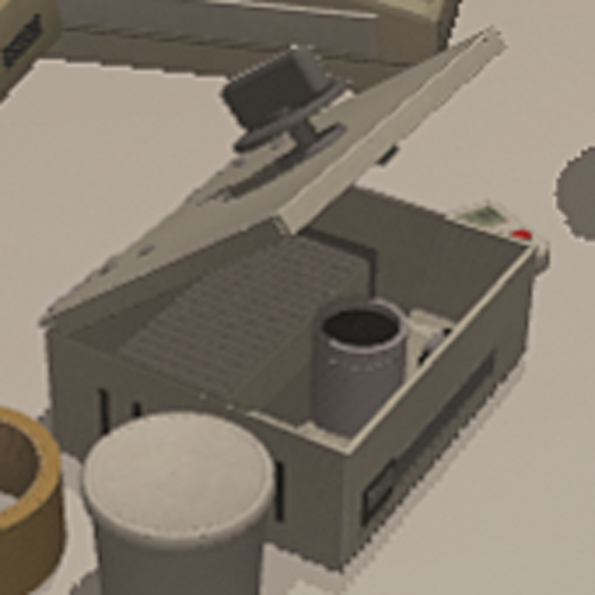

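t1.png (4x crop, offset (270,180)): the front rim corners are at (100,402) and (490,532), the cover's hinge corners at (200,65) and (603,190), and its front corners at (95,293) and (560,450). s1.png (3.5x crop, offset (255,165)): the front-left rim is at (345,455), its foot at (338,570), the right rim at (533,245), and the cover's front corners at (285,228) and (497,35).

```bash
cat > h.py <<'E'
import numpy as np, cv2, json
from rig import env, optics
def ray(n,p):
    c=optics.calibration(n); f=240/np.tan(np.radians(c['fov_y']/2))
    K=np.array([[f,0,c['cx']],[0,f,c['cy']],[0,0,1]])
    u=cv2.undistortPoints(np.array([[p]],float),K,np.array(c['D']))[0,0]
    T=np.array(c['T']); return T[:3,3],T[:3,:3]@np.array([u[0],u[1],1.])
def onz(n,p,z):
    o,d=ray(n,p); return o+d*(z-o[2])/d[2]
def two(p,q):
    o1,d1=ray('top',p);o2,d2=ray('side',q)
    s=np.linalg.lstsq(np.c_[d1,-d2],o2-o1,rcond=None)[0]
    a=o1+s[0]*d1;b=o2+s[1]*d2
    return (a+b)/2,np.linalg.norm(a-b)
E
python3 - <<'E'
from h import *
np.set_printoptions(precision=4,suppress=True)
t=lambda x,y:(270+x/4,180+y/4)
s=lambda x,y:(255+x/3.5,165+y/3.5)
FLt=onz('top',t(100,402),.075);FRt=onz('top',t(490,532),.075)
FLs=onz('side',s(345,455),.075);FRs=onz('side',s(533,245),.075);FBs=onz('side',s(338,570),0)
HL=onz('top',t(200,65),.08);HR=onz('top',t(603,190),.08)
for n in 'FLt FRt FLs FRs FBs HL HR'.split(): print(n,globals()[n])
print(np.linalg.norm(FLt-FRt),np.linalg.norm(FLs-FRs),np.linalg.norm(HL-HR),np.linalg.norm((HL+HR-FLt-FRt)/2))
for a,b in((FLt,FRt),(FLs,FRs),(HL,HR)):
    d=a-b; print(np.degrees(np.arctan2(-d[0],d[1])))
print('cover front',two(t(95,293),s(285,228)),two(t(560,450),s(497,35)))
print('FL',two(t(100,402),s(345,455)),'FR',two(t(490,532),s(533,245)))
for n,p in (('timer',(435,293)),):print(n,onz('top',p,.019))
E
```

```text
FLt [0.4822 0.1182 0.075 ]
FRt [ 0.4261 -0.0654  0.075 ]
FLs [0.4824 0.1229 0.075 ]
FRs [ 0.4265 -0.0682  0.075 ]
FBs [0.4841 0.1179 0.    ]
HL [0.6457 0.0754 0.08  ]
HR [ 0.5886 -0.1184  0.08  ]
0.19199475155210624 0.1991028103171283 0.202020303736123 0.16998310644899003
-16.982566534276568
-16.283060522362458
-16.421711434873636
cover front (array([0.5162, 0.1135, 0.1832]), np.float64(0.004115135724954183)) (array([ 0.4569, -0.0799,  0.1867]), np.float64(0.0005494281669106846))
FL (array([0.4829, 0.1186, 0.0713]), np.float64(0.0007438955760092965)) FR (array([ 0.4262, -0.0651,  0.077 ]), np.float64(0.0002556789786418539))
timer [ 0.469  -0.1568  0.019 ]
```

```bash
python3 -m jog '[{"linear":[0.72,-0.6,0],"roll":0},{"linear":[0.72,-0.6,0],"roll":0},{"linear":[0.72,-0.6,0],"roll":0},{"linear":[0.72,-0.6,0],"roll":0},{"linear":[0.72,-0.6,0],"roll":0},{"linear":[0.72,-0.6,0],"roll":0},{"linear":[0.72,-0.6,0],"roll":0},{"linear":[0.72,-0.6,0],"roll":0}]' -1 40
python3 -m jog '[{"linear":[0.72,-0.6,0],"roll":0},{"linear":[0.72,-0.6,0],"roll":0},{"linear":[0.72,-0.6,0],"roll":0},{"linear":[0.72,-0.6,0],"roll":0},{"linear":[0.72,-0.6,0],"roll":0},{"linear":[0.72,-0.6,0],"roll":0},{"linear":[0.72,-0.6,0],"roll":0},{"linear":[0.72,-0.6,0],"roll":0},{"linear":[0,0,0],"roll":-1},{"linear":[0,0,0],"roll":-1},{"linear":[0,0,0],"roll":-1},{"linear":[0,0,0],"roll":-1}]'
python3 -m jog '[{"linear":[0,0,0],"roll":-1},{"linear":[0,0,0],"roll":-1},{"linear":[0,0,0],"roll":-1},{"linear":[0,0,0],"roll":-1},{"linear":[0,0,0],"roll":-1},{"linear":[0,0,0],"roll":-1},{"linear":[0,0,0],"roll":-1},{"linear":[0,0,0],"roll":-1},{"linear":[0,0,0],"roll":-1},{"linear":[0,0,0],"roll":-1},{"linear":[0,0,0],"roll":-1},{"linear":[0,0,0],"roll":-1}]'
python3 -m jog '[{"linear":[0,0,0],"roll":-1},{"linear":[0,0,0],"roll":-1},{"linear":[0,0,0],"roll":-1},{"linear":[0,0,0],"roll":-1},{"linear":[0,0,0],"roll":-1},{"linear":[0,0,0],"roll":-1},{"linear":[0,0,0],"roll":-1},{"linear":[0,0,0],"roll":-1},{"linear":[0,0,0],"roll":-1},{"linear":[0,0,0],"roll":-1},{"linear":[0,0,0],"roll":-1},{"linear":[0,0,0],"roll":-1},{"linear":[0,0,0],"roll":-1},{"linear":[0,0,0],"roll":-1}]' || true
python3 -c "
from h import *; s=env.observe(); print(s['q'],s['tool_rot'])"
```

```text
time_s: 0.77
position: [0.3059, -0.295, 0.2312]
tool_rot: [[0.974, 0.225, -0.0], [0.225, -0.974, 0.0], [-0.0, -0.0, -1.0]]
ft_force: [0.6, -0.8, -0.3]
grip_width: 0.0
gripper_force: 0.0
time_s: 1.77
position: [0.4863, -0.0572, 0.2309]
tool_rot: [[0.835, 0.55, -0.001], [0.55, -0.835, 0.0], [-0.001, -0.001, -1.0]]
ft_force: [-0.2, -0.4, -0.3]
grip_width: 0.0
gripper_force: 0.0
time_s: 2.77
position: [0.4862, -0.0576, 0.231]
tool_rot: [[-0.058, 0.998, -0.001], [0.998, 0.058, 0.0], [0.0, -0.001, -1.0]]
ft_force: [-0.5, 0.2, 0.4]
grip_width: -0.0002
gripper_force: 0.0
[-2.06393368e+01  1.57727020e+01  8.35456176e+01  2.27395715e-03
  8.07252080e+01 -2.39380701e+01] [[-5.75354345e-02  9.98343221e-01 -6.97133975e-04]
 [ 9.98343406e-01  5.75356577e-02  3.04437389e-04]
 [ 3.44043066e-04 -6.78463169e-04 -9.99999711e-01]]invalid input
```

```bash
python3 -m jog '[{"linear":[0,0,0],"roll":-1},{"linear":[0,0,0],"roll":-1},{"linear":[0,0,0],"roll":-1},{"linear":[0,0,0],"roll":-1},{"linear":[0,0,0],"roll":-1},{"linear":[0,0,0],"roll":-1},{"linear":[0,0,0],"roll":-1},{"linear":[0,0,0],"roll":-1},{"linear":[0,0,0],"roll":-1},{"linear":[0,0,0],"roll":-1},{"linear":[0,0,0],"roll":-1},{"linear":[0,0,0],"roll":-1}]'
python3 -m jog '[{"linear":[0,0,0],"roll":-1},{"linear":[0,0,0],"roll":-1},{"linear":[0,0,0.25],"roll":0},{"linear":[0,0,0.25],"roll":0},{"linear":[0,0,0.25],"roll":0},{"linear":[0,0,0.25],"roll":0},{"linear":[0,0,0.25],"roll":0},{"linear":[0,0,0.25],"roll":0},{"linear":[0,0,0.25],"roll":0}]'
```

```text
time_s: 3.77
position: [0.4862, -0.0576, 0.231]
tool_rot: [[-0.893, 0.449, -0.001], [0.449, 0.893, 0.0], [0.001, -0.0, -1.0]]
ft_force: [-0.2, -0.3, 0.3]
grip_width: -0.0001
gripper_force: 0.0
time_s: 4.52
position: [0.4863, -0.0576, 0.1608]
tool_rot: [[-0.957, 0.292, -0.0], [0.292, 0.957, 0.0], [0.0, 0.0, -1.0]]
ft_force: [0.2, -0.7, 2.6]
grip_width: 0.0003
gripper_force: 0.8
```

```bash
python3 -m jog '[{"linear":[0,0,0.2],"roll":0},{"linear":[0,0,0.2],"roll":0},{"linear":[0,0,0.2],"roll":0},{"linear":[0,0,0.2],"roll":0},{"linear":[0,0,0.2],"roll":0},{"linear":[0,0,0.2],"roll":0},{"linear":[0,0,0.2],"roll":0},{"linear":[0,0,0.2],"roll":0}]'
python3 -m jog '[{"linear":[0,0,0.06],"roll":0},{"linear":[0,0,0.06],"roll":0},{"linear":[0,0,0.06],"roll":0},{"linear":[0,0,0.06],"roll":0}]'
python3 -m jog '[{"linear":[0,0,0.05],"roll":0},{"linear":[0,0,0],"roll":0}]'
```

```text
time_s: 5.18
position: [0.4862, -0.0576, 0.0966]
tool_rot: [[-0.957, 0.291, -0.0], [0.291, 0.957, 0.0], [0.0, 0.0, -1.0]]
ft_force: [-1.2, -0.3, 4.4]
grip_width: -0.0
gripper_force: 1.9
time_s: 5.52
position: [0.4863, -0.0576, 0.0879]
tool_rot: [[-0.957, 0.291, 0.0], [0.291, 0.957, -0.0], [-0.0, -0.0, -1.0]]
ft_force: [-7.5, 1.6, 22.8]
grip_width: 0.0001
gripper_force: 11.7
time_s: 5.68
position: [0.4865, -0.0576, 0.0858]
tool_rot: [[-0.957, 0.291, 0.001], [0.291, 0.957, -0.0], [-0.001, -0.0, -1.0]]
ft_force: [0.1, -0.5, 0.7]
grip_width: 0.0004
gripper_force: 0.0
```

```bash
python3 -m jog '[{"linear":[0,0,0.05],"roll":0},{"linear":[0,0,0.05],"roll":0},{"linear":[0,0,0],"roll":0}]'
python3 -m jog '[{"linear":[0,0,0.03],"roll":0},{"linear":[0,0,0],"roll":0}]'
```

```text
time_s: 5.93
position: [0.4865, -0.0577, 0.0815]
tool_rot: [[-0.957, 0.292, 0.0], [0.292, 0.957, -0.0], [-0.0, 0.0, -1.0]]
ft_force: [0.7, -0.2, 1.1]
grip_width: -0.0001
gripper_force: 1.2
time_s: 6.1
position: [0.4865, -0.0577, 0.081]
tool_rot: [[-0.957, 0.291, 0.001], [0.291, 0.957, -0.0], [-0.001, -0.0, -1.0]]
ft_force: [-1.8, 0.2, 8.1]
grip_width: -0.0004
gripper_force: 3.9
```

```bash
python3 -m jog '[{"linear":[0,0,-0.5],"roll":0},{"linear":[0,0,-0.9],"roll":0},{"linear":[0,0,-0.9],"roll":0},{"linear":[0,0,-0.9],"roll":0},{"linear":[0,0,-0.9],"roll":0},{"linear":[0,0,0],"roll":0}]' 1
python3 - <<'E'
from h import *
c=optics.calibration('wrist'); print(c['T'],c['fov_y'],c['cx'],c['cy'],c['D'],env.observe()['position'])
ims={n:optics.get_image(n)[:,:,::-1] for n in('top','side','wrist')}
for n in ims: cv2.imwrite(f'pics/{n}2.png',ims[n])
a=cv2.resize(ims['top'][180:330,270:470],(400,300)); b=cv2.resize(ims['side'][150:350,230:430],(400,400))
m=np.zeros((600,800,3),np.uint8); m[:300,:400]=a; m[:400,400:]=b; m[300:,:400]=cv2.resize(ims['wrist'],(400,300)); cv2.imwrite('pics/m2.png',m)
E
```

```text
time_s: 6.6
position: [0.4886, -0.0584, 0.2508]
tool_rot: [[-0.957, 0.291, 0.011], [0.291, 0.957, -0.004], [-0.012, -0.001, -1.0]]
ft_force: [0.8, -0.2, -0.1]
grip_width: 0.0722
gripper_force: 0.0
[[ 0.29220919  0.90175317  0.31852004  0.40868259]
 [ 0.95635374 -0.27512605 -0.09845396 -0.03480975]
 [-0.00114801  0.33338698 -0.94278937  0.3917068 ]
 [ 0.          0.          0.          1.        ]] 60.46197648832161 322.9940583842061 239.02200294327966 [-0.01547444  0.          0.          0.          0.        ] [ 0.48862282 -0.05835819  0.25082276]
```

View pics/m2.png

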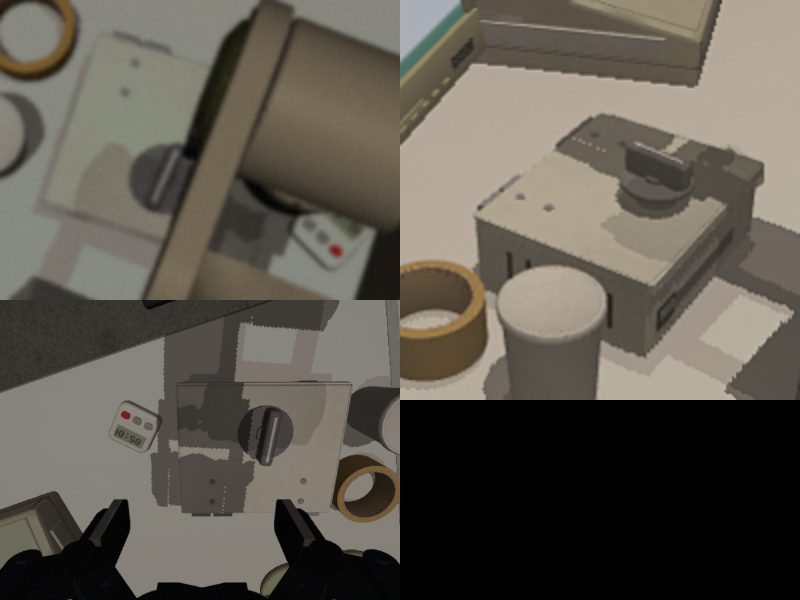

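The cover is shut (side view). In the wrist view (1.6 x the mosaic) the skirt is near (424,212) and the wing runs from about (437,173) to (424,264). I'll zoom in to measure the wing axis.

Run:
```python
import cv2
a=cv2.imread('pics/wrist2.png')[110:350,270:570]
cv2.imwrite('pics/w3.png',cv2.convertScaleAbs(cv2.resize(a,(750,600),interpolation=cv2.INTER_CUBIC),alpha=1.5))
```

```text
(no output)
```

View pics/w3.png

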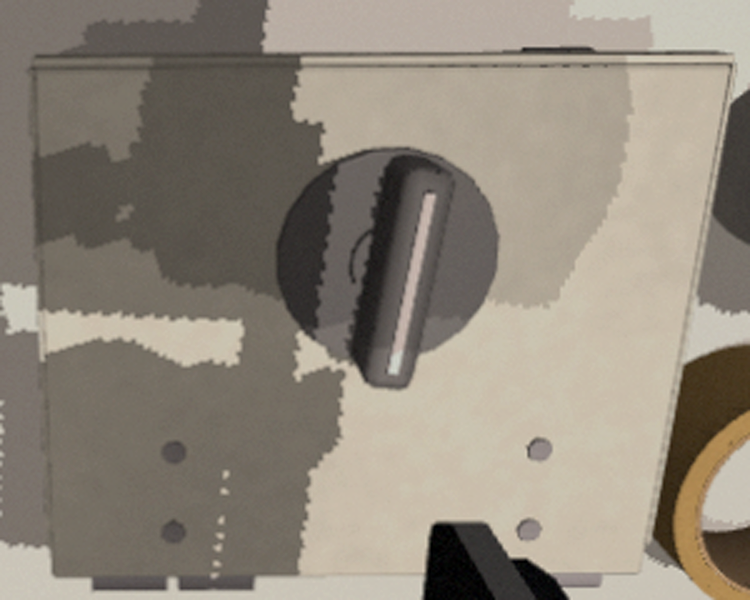

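In w3.png (2.5x, offset (270,110)) the skirt centre is at (388,251), the wing's index line runs (430,193)–(394,375), and the cover corners are at (35,58), (733,55), (640,573) and (50,577).

Run:
```python
from h import *
np.set_printoptions(precision=4,suppress=True)
w=lambda x,y:(270+x/2.5,110+y/2.5)
o=lambda p,z:onz('wrist',w(*p),z)
C=[o(p,.081) for p in((35,58),(733,55),(640,573),(50,577))]
print('corners',*C); print([np.linalg.norm(C[i]-C[(i+1)%4]) for i in range(4)],'centre',sum(C)/4)
f=(C[0]+C[1])/2;r=(C[2]+C[3])/2;u=(r-f)/np.linalg.norm(r-f);d=C[1]-C[0]
print('yaw',np.degrees(np.arctan2(u[1],u[0])),np.degrees(np.arctan2(-d[0],d[1])))
print('knob from cover', f+u*(.176-.121))
print('skirt',o((387.5,251),.103),'width',np.linalg.norm(o((277,251),.103)-o((498,251),.103)))
a,b=o((430,193),.128),o((394,375),.128); v=b-a
print('wing',(a+b)/2,np.linalg.norm(v),np.degrees(np.arctan2(v[1],v[0])))
s=env.observe();print(s['position'],np.round(s['tool_rot'],4),s['q'])
```

```text
corners [ 0.4217 -0.0683  0.081 ] [0.4795 0.1248 0.081 ] [0.6442 0.0747 0.081 ] [ 0.5864 -0.1188  0.081 ]
[np.float64(0.20155424983014233), np.float64(0.1721863046346535), np.float64(0.20196172159284395), np.float64(0.17220535764903808)] centre [0.533  0.0031 0.081 ]
yaw -16.973707456549832 -16.651112045739374
knob from cover [0.5032 0.0122 0.081 ]
skirt [0.5004 0.0126 0.103 ] width 0.06279977563649738
wing [0.5035 0.0124 0.128 ] 0.04991633486378727 -22.885838457388513
[ 0.4862 -0.0576  0.2439] [[-0.9566  0.2915 -0.0005]
 [ 0.2915  0.9566  0.0002]
 [ 0.0005  0.     -1.    ]] [-20.6387  15.1889  82.1702  -0.0016  82.672  -93.6883]
```

```bash
python3 -m jog '[{"linear":[0.05,0.6,0],"roll":0},{"linear":[0.06,0.6,0],"roll":0},{"linear":[0,0.6,0],"roll":0},{"linear":[0,0,0],"roll":0.6},{"linear":[0,0,0],"roll":0.6},{"linear":[0,0,0.6],"roll":0},{"linear":[0,0,0.6],"roll":0},{"linear":[0,0,0.6],"roll":0},{"linear":[0,0,0.6],"roll":0},{"linear":[0,0,0.6],"roll":0},{"linear":[0,0,0.4],"roll":0},{"linear":[0,0,0],"roll":0}]'
python3 -m jog '[{"linear":[0,0,0],"roll":0},{"linear":[0,0,0],"roll":0},{"linear":[0,0,0],"roll":0},{"linear":[0,0,0],"roll":0},{"linear":[0,0,0],"roll":0},{"linear":[0,0,0],"roll":0},{"linear":[0,0,0],"roll":0},{"linear":[0,0,0],"roll":0}]' -1 30
```

```text
time_s: 7.75
position: [0.5007, 0.0129, 0.1042]
tool_rot: [[-0.921, 0.39, -0.009], [0.39, 0.921, 0.002], [0.009, -0.002, -1.0]]
ft_force: [-0.5, -0.2, -0.2]
grip_width: 0.0854
gripper_force: 0.0
time_s: 8.42
position: [0.5034, 0.0128, 0.1089]
tool_rot: [[-0.921, 0.39, 0.001], [0.39, 0.921, 0.0], [-0.001, 0.001, -1.0]]
ft_force: [1.1, 3.4, 2.7]
grip_width: 0.013
gripper_force: 36.3
```

```bash
python3 -m jog '[{"linear":[0,0,0.05],"roll":0},{"linear":[0,0,0.05],"roll":0},{"linear":[0,0,0],"roll":0}]'
python3 -m jog '[{"linear":[0,0,0.04],"roll":0},{"linear":[0,0,0],"roll":0}]'
```

```text
time_s: 8.67
position: [0.5034, 0.0128, 0.1049]
tool_rot: [[-0.921, 0.39, 0.001], [0.39, 0.921, 0.0], [-0.001, 0.001, -1.0]]
ft_force: [-0.3, 5.7, 8.2]
grip_width: 0.0131
gripper_force: 37.1
time_s: 8.83
position: [0.5036, 0.0127, 0.1046]
tool_rot: [[-0.921, 0.39, 0.002], [0.39, 0.921, -0.0], [-0.002, 0.001, -1.0]]
ft_force: [-4.0, 4.5, 20.8]
grip_width: 0.0129
gripper_force: 38.8
```

```bash
python3 -m jog '[{"linear":[0,0,-0.01],"roll":0.5},{"linear":[0,0,0],"roll":1},{"linear":[0,0,0],"roll":1},{"linear":[0,0,0],"roll":0}]'
python3 -m jog '[{"linear":[0,0,0],"roll":1},{"linear":[0,0,0],"roll":0}]'
```

```text
time_s: 9.17
position: [0.5034, 0.0127, 0.1046]
tool_rot: [[-0.812, 0.584, 0.002], [0.584, 0.812, -0.0], [-0.002, 0.001, -1.0]]
ft_force: [-4.2, 4.5, 17.8]
grip_width: 0.0132
gripper_force: 38.2
time_s: 9.33
position: [0.5034, 0.0126, 0.1045]
tool_rot: [[-0.758, 0.652, 0.001], [0.652, 0.758, -0.0], [-0.001, 0.001, -1.0]]
ft_force: [-3.5, 3.9, 16.1]
grip_width: 0.0133
gripper_force: 38.1
```

```bash
python3 -m jog '[{"linear":[0,0,0],"roll":1},{"linear":[0,0,0],"roll":0}]' | grep -E 'pos|rot|ft'
python3 -m jog '[{"linear":[0,0,0],"roll":1},{"linear":[0,0,0],"roll":0}]'| grep -E 'pos|rot|ft'
```

```text
position: [0.5033, 0.0126, 0.1042]
tool_rot: [[-0.699, 0.715, 0.001], [0.715, 0.699, -0.0], [-0.001, 0.001, -1.0]]
ft_force: [-3.7, 3.9, 16.0]
position: [0.5032, 0.0126, 0.1037]
tool_rot: [[-0.634, 0.774, 0.0], [0.774, 0.634, -0.0], [-0.0, 0.0, -1.0]]
ft_force: [-2.3, 3.2, 7.1]
```

The force has dropped from 16 to 7 N, so the pin is probably at the slot's edge. I'll test by pushing down.

```bash
python3 -m jog '[{"linear":[0,0,0.04],"roll":0},{"linear":[0,0,0],"roll":0}]' | grep -E 'pos|rot|ft'
```

```text
position: [0.5032, 0.0126, 0.1025]
tool_rot: [[-0.637, 0.771, 0.001], [0.771, 0.637, -0.0], [-0.001, 0.001, -1.0]]
ft_force: [-3.4, 3.5, 10.1]
```

```bash
python3 -m jog '[{"linear":[0,0,0.04],"roll":0.4},{"linear":[0,0,0],"roll":0}]' | grep -E 'pos|rot|ft'
python3 -m jog '[{"linear":[0,0,0.04],"roll":0.4},{"linear":[0,0,0.04],"roll":0},{"linear":[0,0,0],"roll":0}]' | grep -E 'pos|rot|ft'
```

```text
position: [0.5031, 0.0126, 0.1003]
tool_rot: [[-0.608, 0.794, 0.0], [0.794, 0.608, 0.0], [-0.0, 0.0, -1.0]]
ft_force: [-0.8, 3.7, 3.3]
position: [0.5031, 0.0126, 0.097]
tool_rot: [[-0.581, 0.814, 0.0], [0.814, 0.581, -0.0], [-0.0, 0.0, -1.0]]
ft_force: [-1.7, 4.0, 8.2]
```

```bash
python3 -m jog '[{"linear":[0,0,0.05],"roll":0},{"linear":[0,0,0.05],"roll":0},{"linear":[0,0,0],"roll":0}]' | grep -E 'pos|rot|ft'
python3 -m jog '[{"linear":[0,0,0.03],"roll":0},{"linear":[0,0,0],"roll":0}]' | grep -E 'pos|rot|ft'
```

```text
position: [0.5031, 0.0126, 0.0932]
tool_rot: [[-0.582, 0.813, 0.0], [0.813, 0.582, -0.0], [-0.0, 0.0, -1.0]]
ft_force: [-0.6, 3.4, 9.3]
position: [0.5032, 0.0126, 0.0929]
tool_rot: [[-0.582, 0.813, 0.001], [0.813, 0.582, -0.0], [-0.001, 0.001, -1.0]]
ft_force: [-4.2, 3.8, 17.0]
```

```bash
python3 -m jog '[{"linear":[0,0,0],"roll":1},{"linear":[0,0,0],"roll":1},{"linear":[0,0,0],"roll":1},{"linear":[0,0,0],"roll":1},{"linear":[0,0,0],"roll":1},{"linear":[0,0,0],"roll":1},{"linear":[0,0,0],"roll":1},{"linear":[0,0,0],"roll":1}]' | grep -E 'pos|rot|ft'
python3 -c "
from h import *; s=env.observe();print(s['wrist_torque'],s['q'][5])"
python3 -m jog '[{"linear":[0,0,0],"roll":1},{"linear":[0,0,0],"roll":1},{"linear":[0,0,0],"roll":1},{"linear":[0,0,0],"roll":1},{"linear":[0,0,0],"roll":1},{"linear":[0,0,0],"roll":1},{"linear":[0,0,0],"roll":1},{"linear":[0,0,0],"roll":0}]' | grep -E 'pos|rot|ft'
python3 -c "
from h import *; s=env.observe();print(s['wrist_torque'],s['q'][5])"
```

```text
position: [0.5028, 0.0126, 0.0929]
tool_rot: [[0.081, 0.997, -0.0], [0.997, -0.081, -0.0], [-0.0, -0.0, -1.0]]
ft_force: [-5.8, 3.3, 18.1]
[0.52449849 1.20906023 0.00137063] -7.391594888192888
position: [0.5024, 0.0128, 0.0929]
tool_rot: [[0.639, 0.77, -0.001], [0.77, -0.639, 0.0], [-0.001, -0.001, -1.0]]
ft_force: [-7.8, 4.0, 19.8]
[ 0.70830304  1.47137778 -0.00275643] 27.632584561987525
```

```bash
python3 -m jog '[{"linear":[0,0,0],"roll":0.8},{"linear":[0,0,0],"roll":0.8},{"linear":[0,0,0],"roll":0}]' | grep -E 'pos|ft'
python3 -c "
from h import *; s=env.observe();print(s['wrist_torque'],s['q'][5])"
python3 -m jog '[{"linear":[0,0,0],"roll":0.8},{"linear":[0,0,0],"roll":0.8},{"linear":[0,0,0],"roll":0}]' | grep -E 'pos|ft'
python3 -c "
from h import *; s=env.observe();print(s['wrist_torque'],s['q'][5])"
```

```text
position: [0.5024, 0.0128, 0.0929]
ft_force: [-6.9, 5.0, 21.1]
[0.75595833 1.48135653 0.04048018] 35.57726016131575
position: [0.5024, 0.0129, 0.0929]
ft_force: [-7.3, 5.1, 20.7]
[ 0.89861962  1.53432495 -0.01468794] 43.57771663920359
```

```bash
for i in 1; do python3 -m jog '[{"linear":[0,0,0],"roll":0.7},{"linear":[0,0,0],"roll":0}]' | grep -E 'pos|ft'
python3 -c "
from h import *; s=env.observe();print(s['wrist_torque'],s['q'][5])"; done
python3 -m jog '[{"linear":[0,0,0],"roll":0.7},{"linear":[0,0,0],"roll":0}]' | grep -E 'pos|ft'
python3 -c "
from h import *; s=env.observe();print(s['wrist_torque'],s['q'][5])"
```

```text
position: [0.5023, 0.013, 0.0929]
ft_force: [-7.3, 5.1, 19.7]
[0.89709031 1.52755885 0.00180054] 47.036131993855534
position: [0.5023, 0.013, 0.0928]
ft_force: [-8.0, 4.4, 20.4]
[ 0.96462133  1.50661238 -0.02200733] 50.53514569121226
```

```bash
python3 -m jog '[{"linear":[0,0,0],"roll":0.7},{"linear":[0,0,0],"roll":0}]' | grep -E 'pos|ft|width|gripper'
python3 -c "
from h import *; s=env.observe();print(s['wrist_torque'],s['q'][5])"
python3 -m jog '[{"linear":[0,0,0],"roll":0.5},{"linear":[0,0,0],"roll":0}]' | grep -E 'pos|ft|width|gripper'
python3 -c "
from h import *; s=env.observe();print(s['wrist_torque'],s['q'][5])"
```

```text
position: [0.5023, 0.013, 0.0929]
ft_force: [-6.5, 5.2, 19.7]
grip_width: 0.0131
gripper_force: 38.7
[ 1.02363626  1.58696761 -0.03745833] 54.034809778200305
position: [0.5023, 0.0131, 0.0929]
ft_force: [-5.9, 6.1, 21.1]
grip_width: 0.0129
gripper_force: 38.7
[ 1.01403807  1.49484828 -0.06695291] 56.48782719622603
```

```bash
python3 -m jog '[{"linear":[0,0,0],"roll":0.5},{"linear":[0,0,0],"roll":0}]' | grep -E 'ft'
python3 -c "
from h import *; s=env.observe();print(s['wrist_torque'],s['q'][5])"
python3 -m jog '[{"linear":[0,0,0],"roll":0.5},{"linear":[0,0,0],"roll":0}]' | grep -E 'ft|width'
python3 -c "
from h import *; s=env.observe();print(s['wrist_torque'],s['q'][5])"
```

```text
ft_force: [-6.8, 5.6, 19.8]
[ 1.05749104  1.49203196 -0.05542374] 58.98819231666456
ft_force: [-6.4, 5.2, 20.5]
grip_width: 0.013
[1.15660259e+00 1.55573280e+00 7.46939738e-04] 61.48666406274367
```

Run:
```python
from h import *
b=optics.get_image('side')[:,:,::-1]; a=optics.get_image('wrist')[:,:,::-1]
m=np.zeros((600,800,3),np.uint8); m[:,:400]=cv2.resize(b[180:300,330:410],(400,600),interpolation=cv2.INTER_CUBIC); m[:300,400:]=cv2.resize(a,(400,300)); 
cv2.imwrite('pics/wristb.png',a);m[300:,400:]=cv2.resize(a[240:480,160:480],(400,300)); cv2.imwrite('pics/m4.png',cv2.convertScaleAbs(m,alpha=1.4))
print(env.observe()['time_s'])
```

```text
13.6
```

View pics/m4.png

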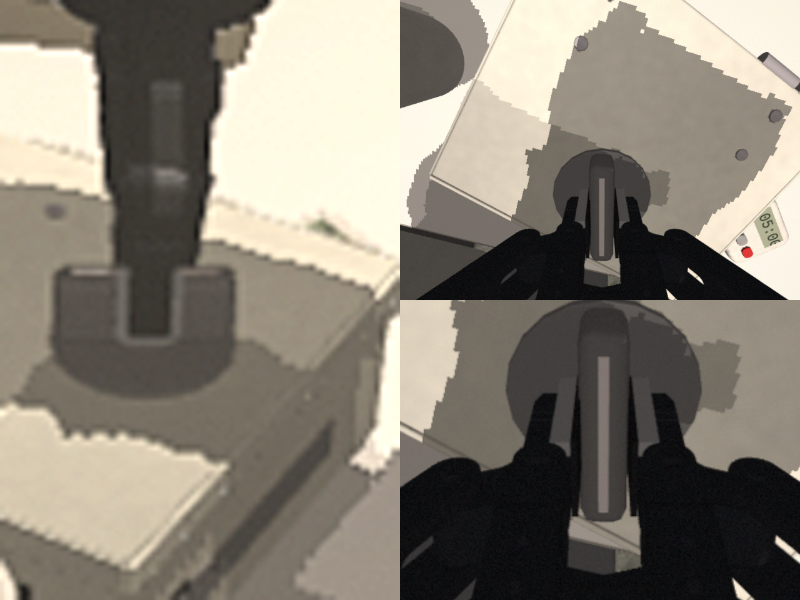

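The wing sits parallel in the pads, so it is following the tool (index line vertical in the wrist crop, about (603,435)). The skirt is pushed in and the stop hasn't been reached. I'll keep turning.

```bash
python3 -m jog '[{"linear":[0,0,0],"roll":0.8},{"linear":[0,0,0],"roll":0}]' | grep -E 'pos|ft'
python3 -c "
from h import *; s=env.observe();print(s['wrist_torque'],s['q'][5],s['joint_efforts'][5])"
python3 -m jog '[{"linear":[0,0,0],"roll":0.8},{"linear":[0,0,0],"roll":0}]' | grep -E 'pos|ft|width'
python3 -c "
from h import *; s=env.observe();print(s['wrist_torque'],s['q'][5],s['joint_efforts'][5])"
```

```text
position: [0.5024, 0.0131, 0.0929]
ft_force: [-6.6, 4.5, 20.4]
[1.00376476 1.44693941 0.15666749] 65.53938392886192 0.9429419785737991
position: [0.5025, 0.013, 0.0929]
ft_force: [-7.2, 5.5, 20.3]
grip_width: 0.013
[1.01483847 1.39242774 0.66179465] 69.49090097280772 1.4551293477416039
```

Torque is rising, so this is the stop. I'll nudge once more, then ease the push.

```bash
python3 -m jog '[{"linear":[0,0,0],"roll":0.4},{"linear":[0,0,0],"roll":0}]' | grep -E 'pos|ft'
python3 -c "
from h import *; s=env.observe();print(s['wrist_torque'],s['q'][5])"
python3 -m jog '[{"linear":[0,0,-0.05],"roll":0},{"linear":[0,0,-0.05],"roll":0},{"linear":[0,0,-0.05],"roll":0},{"linear":[0,0,0],"roll":0}]' | grep -E 'pos|ft'
python3 -c "
from h import *; s=env.observe();print(s['wrist_torque'],s['q'][5])"
```

```text
position: [0.5025, 0.013, 0.0929]
ft_force: [-6.8, 5.2, 20.4]
[0.95238213 1.30449767 0.91518279] 71.37723950359222
position: [0.502, 0.0131, 0.0964]
ft_force: [-8.4, -0.0, -4.7]
[-0.23215877  1.49556688  0.65743689] 71.34312070478097
```

```bash
python3 -m jog '[{"linear":[0,0,0],"roll":-0.3},{"linear":[0,0,0.0],"roll":0}]' | grep -E 'pos|ft'
python3 -m jog '[{"linear":[0,0,-0.04],"roll":0},{"linear":[0,0,0],"roll":0}]' | grep -E 'pos|ft'
python3 -c "
from h import *; s=env.observe();print(s['wrist_torque'],s['q'][5])"
```

```text
position: [0.5022, 0.0129, 0.0974]
ft_force: [-3.6, 7.1, 5.6]
position: [0.5022, 0.0129, 0.099]
ft_force: [-2.4, 5.1, 0.0]
[0.84454303 0.76691104 0.60653494] 69.85741354996209
```

```bash
python3 -m jog '[{"linear":[0,0,-0.03],"roll":0},{"linear":[0,0,0],"roll":0}]' | grep -E 'pos|ft'
python3 -m jog '[{"linear":[0,0,0],"roll":0},{"linear":[0,0,0],"roll":0},{"linear":[0,0,0],"roll":0},{"linear":[0,0,0],"roll":0},{"linear":[0,0,0],"roll":0},{"linear":[0,0,0],"roll":0},{"linear":[0,0,-0.5],"roll":0},{"linear":[0,0,-0.9],"roll":0},{"linear":[0,0,-0.9],"roll":0},{"linear":[0,0,-0.9],"roll":0},{"linear":[0,0,0],"roll":0},{"linear":[0,0,0],"roll":0}]' 1
python3 - <<'E'
from h import *
a=optics.get_image('wrist')[:,:,::-1];b=optics.get_image('side')[:,:,::-1]; cv2.imwrite('pics/wrist5.png',a); cv2.imwrite('pics/side5.png',b)
m=np.zeros((600,800,3),np.uint8); m[:,:400]=cv2.resize(b[180:300,330:410],(400,600),interpolation=cv2.INTER_CUBIC); m[:300,400:]=cv2.resize(a,(400,300)); m[300:,400:]=cv2.resize(b[150:360,200:480],(400,300))
cv2.imwrite('pics/m5.png',cv2.convertScaleAbs(m,alpha=1.4))
E
```

```text
position: [0.502, 0.0128, 0.0998]
ft_force: [-5.8, 2.7, -5.8]
time_s: 15.93
position: [0.5038, 0.0124, 0.2302]
tool_rot: [[0.99, 0.14, 0.004], [0.14, -0.99, -0.001], [0.004, 0.002, -1.0]]
ft_force: [-1.0, 0.1, -0.3]
grip_width: 0.0853
gripper_force: 0.0
```

View pics/m5.png

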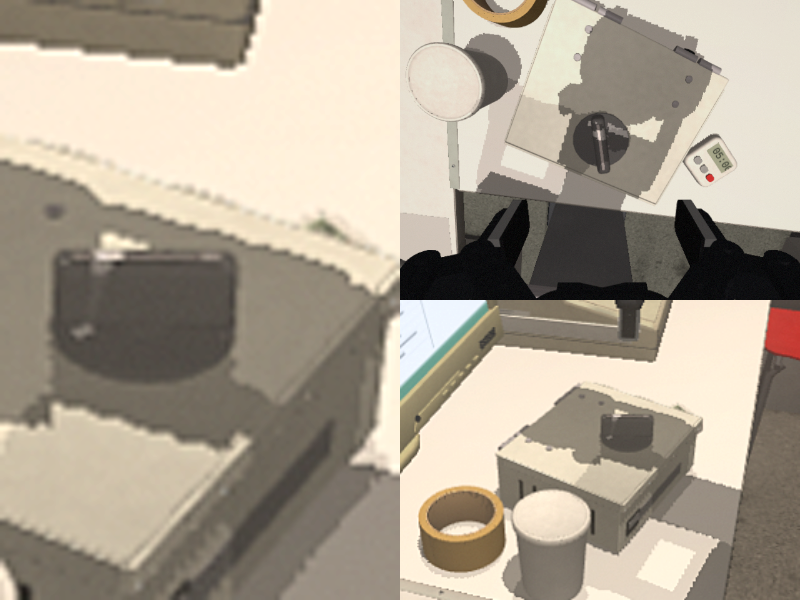

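The cover is still shut and the bystanders haven't moved. In the side crop the wing top rose from row 268 to row 250, about 3.4 camera px or 6–7 mm above full depth. That puts the knob near 0.009 m, in the locking notch, and it also resisted a 6 N pull. Handing in.

```bash
python3 -c "
from rig import env; print(env.close_job())"
```

```text
the job is handed in; nothing more can be done
None
```

The job is handed in: the cover is latched shut and the knob is turned clockwise to its stop and locked in (it held a 6 N pull and stayed in when released), with the timer, cup and tape roll left where they were; the hand-in returned no verdict.

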